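# Move the battery pack from charger to dive light

### The arm

A 6-joint arm with a two-finger parallel gripper is mounted at the origin on the work surface. World frame = base frame: x ahead of the robot, y to its left, z up, the work surface at z = 0. Lengths are in mm, angles in degrees, forces in N, time in s.
With the tool pointing down it reaches from about 300 to 850 mm from the base axis. Payload 4.2 kg.
Tool frame: the origin (TCP) lies between the finger pads; the fingertips stand 22 mm ahead of it and the grasp point (between the pads) lies 3 mm ahead of it (env.finger_overhang is the distance from the TCP to the fingertips, in mm); z points along the fingers, y is the line along which they close (so a half turn about z gives the same grasp; the last joint's range is limited). The gripper opens to 91 mm and grips with 3 to 60 N. Pads are 32 mm wide; open, the fingers measure 118 mm over their backs; the gripper's body (76 mm by 178 mm) begins 60 mm behind the grasp point.
Start: joints at [70.932, 18.312, 89.639, -0, 72.044, -1.146], TCP at [176.943, 547.112, 235.976] pointing down, gripper open.
Joint ranges: [-177.97, 177.97], [-48.28, 115.42], [12.27, 149.76], [-77.06, 257.06], [2.81, 150.46], [-146.56, 146.56]. Speed limits (degrees/s): [147.25, 147.25, 180, 180, 180, 180].

### API

Orientations are given as [roll, pitch, yaw] about the fixed x, y, z axes, in that order (R = Rz(yaw) Ry(pitch) Rx(roll)).
In Python, from workcell import state, cams, ticket, look_for, outline_of, env gives the robot as it stands.
- The arm moves only by the tool servo_tool, never from a script. Its argument "steps" is a list of rows, each a list of 3 entries, a list of its own where there are three numbers: the closure in counts, from 0 (fully open) to 255 (shut), then the shift along the tool's x, y, z in mm, then the turn, a rotation vector about the tool's x, y, z in rad. A call has exactly 10 rows; each row shifts and turns the commanded pose from where the row before left it, along the tool's axes as they then stand; what a row does not reach is not made up. A row lasts 1/10 s, in which the tool goes at most 50 mm and 8.59 degrees, less where a joint would pass 70% of its speed; a pose out of reach is approached as far as the arm can. A call with a gripper value outside its range is refused whole. The fingers move at their own pace and stop on an object; "squeeze" is the grip in N (left out, the last holds). Time passes only in rows, so rows that do not move let the fingers close, or fill a call up. It gives the time, the measured TCP pose, the force, the opening and the grip force at its end, in the units of the state.
- state(): the state, without advancing time (a new reading comes with each control period).
- cams.grab_frame(name): name is "scene" or "top" or "wrist"; returns a dict with "color" (480x640x3 uint8, red, green, blue), "z_map" (480x640 float32, mm along the optical axis (not along the pixel's ray), 0 where there is no reading), "fovy" (degrees; the focal length in pixels is half the picture's height over the tangent of half this angle, whatever the lens; pixels are square), "cx", "cy" (the principal point, pixels), "k1" (the pictures are not rectified: a ray, as slopes to the right and down, at radius r is drawn at 1 + k1 r^2 times it, then the intrinsics apply), "eye" and "rotation" of the camera in the world; the wrist camera has in their place "tool_from_camera" (4x4, takes a point from camera to tool coordinates, whose origin is the TCP and whose axes are the flange's). Camera axes: x right, y up, looking along -z (the intrinsics and any distortion apply to the point x, -y, -z); pixel columns grow to the right and rows downward; lengths in mm; the calibration is good to about 2 mm. A picture is of the moment at which its call begins: read the wrist's pose just before it.
- ticket.job_done(): hands the job in; it is judged then, once.
Trained networks look in a picture, given as the dict that the camera call returned (one of the last four; its "shot" number tells which), for a name from the list of things; names that differ only in an ending like _2 or _b are one class to them, and where a whole thing is asked for, a point or a joint stands for the part that bears it (a point fixed in the world has none). Each returns a list of dicts, best first, with "confidence" (0 to 1); they miss things now and then, are a little off and sometimes report something else, mostly with a low value. They report only what shows in the picture. A call takes as long as a camera call. They do not tell look-alikes from the thing itself.
- look_for(picture, thing): "at" ([column, row] in pixels, amid what is visible of it).
- outline_of(picture, thing): "pixels" (480x640 bool, what is visible of it) and "at" ([column, row] in pixels, amid what is visible of it).
The state is a dict: "time_s": time; "qpos": joint angles; "qvel": joint speeds; "effort": joint torques, N m; "ee_pos": TCP position; "ee_rot": TCP orientation; "force": force on the tool from outside, world axes, zero at the start; "torque": the same for the moment, N m; "gripper_width": finger opening in mm; "gripper_force": force on a finger pad.
Only numpy, scipy, OpenCV 4.12 (cv2) and the standard library are available. Lean on these libraries where they do the work, as an engineer would, in place of code of your own. Each camera call takes 0.05 s, during which the arm holds its last target. There are 200 camera calls.

### The job

Take the charged battery pack out of the charger: squeeze its snap tab inward and lift the pack out while the tab stays pressed. Then seat it fully home in the empty well of the dive light, the same way round relative to the well's catch window, so that its tab springs out and latches; how deep that is you must feel. Be gentle: no hard crushing of the tab, no wrenching or ramming in either well, and leave the other things on the bench where they are.

Things in the scene. Friction and masses are not known exactly. Their poses are not given: they have to be found in the camera images.
- pack: light grey battery pack, 30 mm (x) by 44 mm (y) by 90 mm tall, about 0.22 kg; origin at the centre of its underside, z up; black tab on its -x face, other sides flat. It starts latched in the charger, axes parallel to the charger's, underside 14 mm and top 104 mm above the bench. Clearance in either well is 1.5 mm a side, below a 4 mm lead-in at 45 degrees round the mouth.
- tab (a joint): travel of the snap tab into the pack (along pack +x), m: 0 = out, 0.006 = fully in, at its stop. Spring: 6 N to start, 14 N fully in, a little more when the tooth rubs under load. The tooth leaves the catch at 0.0025 to 0.0055; lifted before that, the pack is held firmly. Fully in, pad and pack back are 31 mm apart (37 mm at rest). Over 35 N damages the tab.
- tab_pad (a point): centre of the outer face of the tab's ribbed thumb pad, on the pack's -x side, 22 mm from the pack's centre line and 72 mm above its underside at rest. The pad is 16 mm wide (y) and 22 mm high, 7 mm proud of the pack at rest, 1 mm when fully in. Axes as the pack's.
- tooth (a point): top of the tab's tooth, moving with the tab: 30 mm above the pack's underside, 5.5 mm proud of the pack's -x face at rest, flat on top, sloped below; it catches under the top edge of the window in a well's -x wall. Anywhere else in the well the wall keeps the tab pressed in.
- charger: charger screwed to the bench, a black box 60 mm (x) by 80 mm (y), 58 mm high, on a steel foot plate, with a 42 mm high step on its +x side; catch window on its -x side; origin at bench height under the centre of its well, z up. Pulling or pushing the pack in it with over 35 N does damage.
- charger_mouth (a point): centre of the mouth of the charger's well, at rim height, 58 mm above the bench; axes as the charger's. Well 33 mm (x) by 47 mm (y), hard floor 12 mm above the bench. Two sprung pins in it push the pack up with 7 N until the tooth meets the catch, 2 mm above the floor.
- light: dive light: aluminium block 60 mm (x) by 72 mm (y), 58 mm high, fixed to the bench, round 54 mm lamp head on its +y side reaching 92 mm out, lower than the block; catch window on its -x side, so the pack's x must point along its x; origin at bench height under the centre of its well, z up. Empty at the start. Over 25 N of push in it does damage. It may swap sides with the charger.
- light_mouth (a point): centre of the mouth of the light's well, at rim height, 58 mm above the bench; axes as the light's. Well 33 mm (x) by 47 mm (y). Its floor and catch sit on a clamped carrier set 0 to 7 mm high, differently each time: hard floor 12 to 19 mm above the bench. Pins stand 7 mm above that floor: 4 N at touch, 8 N at the floor. Pushed to the floor and let go, the pack latches, 2 mm above it.
- tray_orange: orange open tray 260 x 190 x 55 mm, empty, bystander; origin under its centre
- tray_grey: grey open tray 260 x 190 x 55 mm, bystander; origin under its centre
- mouthpiece: black mouthpiece, about 60 x 50 x 24 mm, lying in the grey tray, bystander; origin under its centre
- torch: small aluminium torch with a twist-on cap, 126 mm long, 38 mm thick, lying along its x axis on rubber cradles, bystander; origin under its middle
- whistle: green whistle 45 mm long, 19 mm high, bystander; origin under its round end
- jar: glass jar with closed lid, 68 mm diameter, 95 mm tall, bystander; origin under its centre
Not all that is in view belongs to the job. Leave any yellow look-alike of the pack alone.

How it is judged:
By the outcome, as a careful person would: the job done as asked, in the order asked, and still so for the second after the job is handed in, with the robot touching nothing.
It also fails if it takes over 54 s, if anything falls off the work surface, if the arm or the gripper's body presses on something with over 40 N, if the wrist force passes 120 N, or if a joint passes its speed limit or range.

## Working session

There is one attempt and no reset: what is moved stays moved. The work goes in short steps, Python scripts to look and compute and a tool call to move; the robot and the scene stay as the last step left them, time stands still between calls to the robot, and variables do not carry over. Pictures are saved under pics/ and viewed, at most 10 in all, crops included, and the job is handed in when it is done.

Besides the shell and the picture viewer there is one more tool, called after "Request:" by a JSON object that holds its "method" and its "body", one argument or row to a line. servo_tool: Moves the arm, as the interface text tells. Its arguments: {"type":"object","properties":{"steps":{"type":"array","items":{"type":"array"}},"squeeze":{"type":"number"}},"required":["steps"]}

```bash
ls; mkdir -p pics
cat > h.py <<'E'
import numpy as np, cv2
from workcell import state, cams, ticket, look_for, outline_of, env
from scipy.spatial.transform import Rotation as R
def grab(n):
    s=state(); p=cams.grab_frame(n)
    if n=="wrist":
        T=np.eye(4);T[:3,:3]=R.from_euler('xyz',s['ee_rot'],degrees=True).as_matrix() if np.shape(s['ee_rot'])==(3,) else np.array(s['ee_rot'])
        T[:3,3]=s['ee_pos'];M=T@np.array(p['tool_from_camera']);p['R']=M[:3,:3];p['t']=M[:3,3]
    else:
        r=np.array(p['rotation']);p['R']=r if r.shape==(3,3) else R.from_euler('xyz',r,degrees=True).as_matrix();p['t']=np.array(p['eye'])
    return p
def cloud(p):
    """world points, 480x640x3, nan where no reading"""
    f=240/np.tan(np.radians(p['fovy'])/2)
    v,u=np.mgrid[0:480,0:640].astype(float)
    d=np.stack([u.ravel(),v.ravel()],1)[:,None]
    K=np.array([[f,0,p['cx']],[0,f,p['cy']],[0,0,1.]])
    n=cv2.undistortPoints(d,K,np.array([p['k1'],0,0,0.]))[:,0].reshape(480,640,2)
    z=p['z_map'].astype(float);z=np.where(z>0,z,np.nan)
    c=np.stack([n[...,0]*z,-n[...,1]*z,-z],-1)
    return c@p['R'].T+p['t']
def save(p,n): cv2.imwrite('pics/'+n,p['color'][...,::-1])
E
python3 - <<'E'
from h import *
print(state())
for n in("scene","top","wrist"):
    p=grab(n);save(p,n+'0.png');C=cloud(p);print(n,p['t'],p['fovy'],p['k1'])
    for t in("pack","tab","charger","light"):
        for o in outline_of(p,t)[:3]:
            q=C[o['pixels']];print(t,round(o['confidence'],2),np.round(o['at']),o['pixels'].sum(),np.round(np.nanmedian(q,0)),np.round(np.nanmax(q[:,2]) if len(q) else 0))
a=[cv2.imread(f'pics/{n}0.png') for n in("scene","top")]
cv2.imwrite('pics/a.png',a[0]);
E
```

```text
pics
{'time_s': 0.0, 'qpos': array([ 7.09327946e+01,  1.83516270e+01,  8.97063589e+01,  3.97940804e-05,
        7.20420176e+01, -1.14520178e+00]), 'qvel': array([ 0.03737697, -0.04382383,  0.02037858, -0.07524492, -0.09956247,
       -0.03200602]), 'effort': array([-6.34716998e-04, -4.12454402e+01, -2.31969434e+01,  7.24539463e-02,
        4.54474753e-02, -1.48520762e-04]), 'ee_pos': array([176.78312846, 546.66941477, 235.12069222]), 'ee_rot': array([-1.79900017e+02, -2.03651687e-03,  1.62077982e+02]), 'force': array([-0.0592057 ,  0.0160736 , -0.08921469]), 'torque': array([-0.02290784, -0.05461125, -0.05385856]), 'gripper_force': 0.0, 'gripper_width': 91.35087222325878}
scene [1585.50404586 -339.61857175 1136.81497343] 46.01096146912121 0.0545584263035162
pack 0.93 [361. 227.] 399 [566. 146.  89.] 110.0
pack 0.7 [353. 202.] 448 [422. 173.  61.] 96.0
tab 0.62 [363. 235.] 70 [574. 145.  85.] 102.0
tab 0.58 [361. 228.] 385 [566. 147.  90.] 110.0
charger 0.93 [357. 247.] 1103 [581. 133.  20.] 69.0
charger 0.47 [360. 233.] 66 [574. 145.  85.] 102.0
light 0.88 [230. 275.] 1651 [ 591. -224.   39.] 65.0
top [ 338.16045855  -24.77882863 1598.90175723] 42.110046770663956 0.016411142574708562
pack 0.7 [494. 244.] 8533 [ 558. -473.    6.] 67.0
pack 0.52 [234. 292.] 336 [407. 178.  86.] 97.0
charger 0.88 [249. 248.] 1931 [530. 150.  12.] 105.0
charger 0.51 [307. 245.] 638 [541.  -3.  31.] 49.0
light 0.81 [395. 236.] 1552 [ 569. -220.   44.] 69.0
wrist [112.82040934 567.15406133 383.44096073] 71.90916118592878 -0.0013067309348488254
```

View pics/scene0.png

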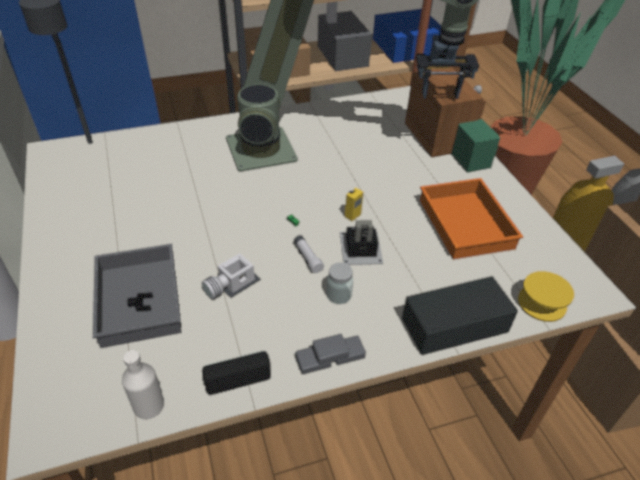

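View pics/top0.png

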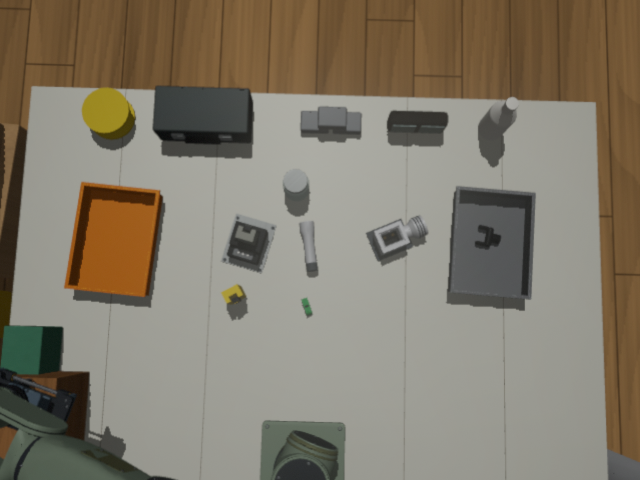

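The scene view shows the charger and grey pack at about (361,238), the light at (232,275) and a yellow look-alike at (354,203). In the top view the charger is at (248,243) and the light at (390,240), with its lamp head pointing right. I'll zoom in on both to get the orientations.

Run:
```python
from h import *
p=grab("top");C=cloud(p);s=grab("scene")
im=p['color'][...,::-1]
def z(im,c,r,k=6): return cv2.resize(im[r-32:r+32,c-32:c+32],(384,384),interpolation=cv2.INTER_CUBIC)
cv2.imwrite('pics/z.png',np.hstack([z(im,249,243),z(im,395,238)]))
for (c,r,n) in((249,243,'charger'),(395,238,'light')):
    W=C[r-35:r+35,c-35:c+35].reshape(-1,3)
    print(n)
    for lo,hi in((98,112),(50,64),(36,48)):
        m=(W[:,2]>lo)&(W[:,2]<hi);q=W[m,:2].astype(np.float32)
        if len(q)>8: print(lo,hi,len(q),np.round(np.median(W[m,2])),cv2.minAreaRect(q))
C=cloud(s);
for t in("pack",):
    o=outline_of(s,t)[0];q=C[o['pixels']];m=q[:,2]>98;print(m.sum(),cv2.minAreaRect(q[m,:2].astype(np.float32)))
```

```text
charger
98 112 191 104.0 ((556.7096557617188, 150.9088134765625), (44.641414642333984, 37.35277557373047), 75.371826171875)
50 64 455 58.0 ((545.0789794921875, 154.0594482421875), (81.05139923095703, 78.68762969970703), 75.74854278564453)
36 48 370 42.0 ((536.862548828125, 156.31173706054688), (81.2503433227539, 83.46868896484375), 75.48943328857422)
light
50 64 632 57.0 ((574.1495971679688, -233.66937255859375), (60.374629974365234, 129.58375549316406), 23.799829483032227)
36 48 212 43.0 ((572.4002075195312, -234.21849060058594), (57.25012969970703, 129.42527770996094), 23.382829666137695)
132 ((559.8739624023438, 151.39291381835938), (47.06330871582031, 38.21433639526367), 83.8154296875)
```

View pics/z.png

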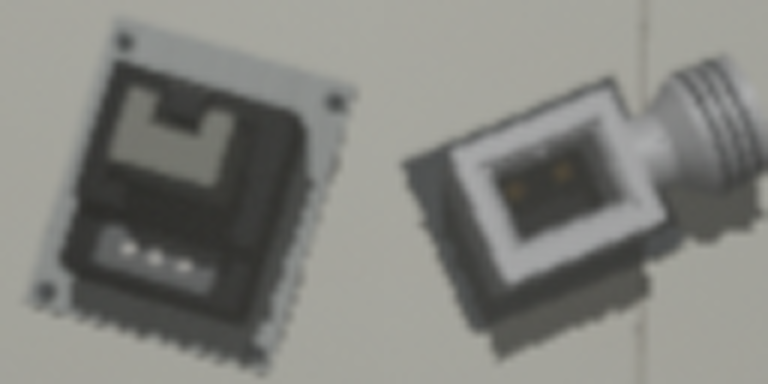

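Seen from the top, the tab side of the pack and the light's +y (lamp) side are both clear. Charger yaw is about 165.4° (tab on the far side) and light yaw about -156.2°. Next I'll plan a move to above the charger.

```bash
cat > plan.py <<'E'
from h import *
def plan(pos,yaw,n,profile=True,s=None):
    """rows of tool-frame shifts and z turns from the present pose to pos,yaw (tool down)"""
    s=s or state();p0=np.array(s['ee_pos']);y0=s['ee_rot'][2];dy=(yaw-y0+180)%360-180
    w=np.ones(n)
    if profile and n>4: w[0]=w[-1]=.5
    w/=w.sum();y=y0
    for k in w:
        d=R.from_euler('xyz',[180,0,y],degrees=True).inv().apply((np.array(pos)-p0)*k)
        print([round(v,1) for v in d.tolist()],round(-np.radians(dy*k),4));y+=dy*k
E
python3 - <<'E'
from plan import *
p=grab('wrist');print(np.round(p['R'],3),np.round(p['tool_from_camera'],3))
plan([557,151,235],75.4,20)
E
```

```text
[[ 0.306 -0.924 -0.228]
 [ 0.952  0.298  0.073]
 [-0.    -0.24   0.971]] [[ 1.00000e-03  9.71000e-01  2.40000e-01  6.71910e+01]
 [ 1.00000e+00 -1.00000e-03 -0.00000e+00 -6.18000e-01]
 [ 0.00000e+00  2.40000e-01 -9.71000e-01 -1.47507e+02]
 [ 0.00000e+00  0.00000e+00  0.00000e+00  1.00000e+00]]
[-12.7, -6.8, 0.0] 0.0398
[-26.0, -12.7, 0.1] 0.0796
[-26.9, -10.6, 0.1] 0.0796
[-27.7, -8.4, 0.1] 0.0796
[-28.2, -6.2, 0.1] 0.0796
[-28.6, -3.9, 0.1] 0.0796
[-28.8, -1.6, 0.1] 0.0796
[-28.9, 0.7, 0.1] 0.0796
[-28.7, 3.0, 0.1] 0.0796
[-28.4, 5.3, 0.1] 0.0796
[-27.9, 7.5, 0.1] 0.0796
[-27.2, 9.7, 0.1] 0.0796
[-26.4, 11.8, 0.1] 0.0796
[-25.3, 13.9, 0.1] 0.0796
[-24.1, 15.9, 0.1] 0.0796
[-22.8, 17.7, 0.1] 0.0796
[-21.3, 19.5, 0.1] 0.0796
[-19.7, 21.1, 0.1] 0.0796
[-18.0, 22.6, 0.1] 0.0796
[-8.1, 12.0, 0.0] 0.0398
```

Request:
{"method": "servo_tool", "body": {
  "steps": [
    [0,[-12.7,-6.8,0],[0,0,0.04]],
    [0,[-26,-12.7,0],[0,0,0.0796]],
    [0,[-26.9,-10.6,0],[0,0,0.0796]],
    [0,[-27.7,-8.4,0],[0,0,0.0796]],
    [0,[-28.2,-6.2,0],[0,0,0.0796]],
    [0,[-28.6,-3.9,0],[0,0,0.0796]],
    [0,[-28.8,-1.6,0],[0,0,0.0796]],
    [0,[-28.9,0.7,0],[0,0,0.0796]],
    [0,[-28.7,3,0],[0,0,0.0796]],
    [0,[-28.4,5.3,0],[0,0,0.0796]]
  ]
}}

```text
time_s: 1.95
ee_pos: [367.8, 347.1, 236.1]
ee_rot: [180.0, 0.0, 118.4]
force: [0.7, 0.7, -0.5]
gripper_width: 91.3
gripper_force: 0.0
```

Request:
{"method": "servo_tool", "body": {
  "steps": [
    [0,[-27.9,7.5,0],[0,0,0.0796]],
    [0,[-27.2,9.7,0],[0,0,0.0796]],
    [0,[-26.4,11.8,0],[0,0,0.0796]],
    [0,[-25.3,13.9,0],[0,0,0.0796]],
    [0,[-24.1,15.9,0],[0,0,0.0796]],
    [0,[-22.8,17.7,0],[0,0,0.0796]],
    [0,[-21.3,19.5,0],[0,0,0.0796]],
    [0,[-19.7,21.1,0],[0,0,0.0796]],
    [0,[-18,22.6,0],[0,0,0.0796]],
    [0,[-8.1,12,0],[0,0,0.04]]
  ]
}}

```text
time_s: 2.95
ee_pos: [557.9, 148.4, 235.9]
ee_rot: [180.0, 0.0, 75.1]
force: [0.1, 0.3, -0.2]
gripper_width: 90.9
gripper_force: 0.0
```

```bash
cat > meas.py <<'E'
from plan import *
def top(C,lo,hi,m=None):
    k=(C[...,2]>lo)&(C[...,2]<hi)
    if m is not None:k&=m
    k=k.astype(np.uint8);n,l,st,ce=cv2.connectedComponentsWithStats(k)
    return [(l==i) for i in 1+np.argsort(-st[1:,4])[:3]]
E
python3 - <<'E'
from meas import *
s=state();print(s['time_s'],s['ee_pos'],s['ee_rot'],s['force'])
p=grab('wrist');save(p,'w1.png');C=cloud(p)
for lo,hi in((98,110),(53,63)):
    for k in top(C,lo,hi)[:2]:
        q=C[k];print(k.sum(),np.round(np.median(q,0),1),cv2.minAreaRect(q[:,:2].astype(np.float32)))
E
```

```text
2.95 [557.86026943 148.43514503 235.87636312] [1.79972706e+02 3.20993172e-02 7.50928370e+01] [ 0.06833076  0.31783052 -0.23318366]
1407 [553.1 155.8 102.8] ((555.4369506835938, 153.24647521972656), (43.83837127685547, 29.650117874145508), 75.74097442626953)
1 [568.2 157.3  98. ] ((568.234375, 157.25494384765625), (0.0, 0.0), 0.0)
2501 [558.1 166.8  56.5] ((555.6790771484375, 152.9186553955078), (80.07862091064453, 60.034305572509766), 75.23221588134766)
1127 [809.2 230.8  58.1] ((807.246826171875, 223.78396606445312), (10.816302299499512, 126.6295166015625), 1.6385045051574707)
```

View pics/w1.png

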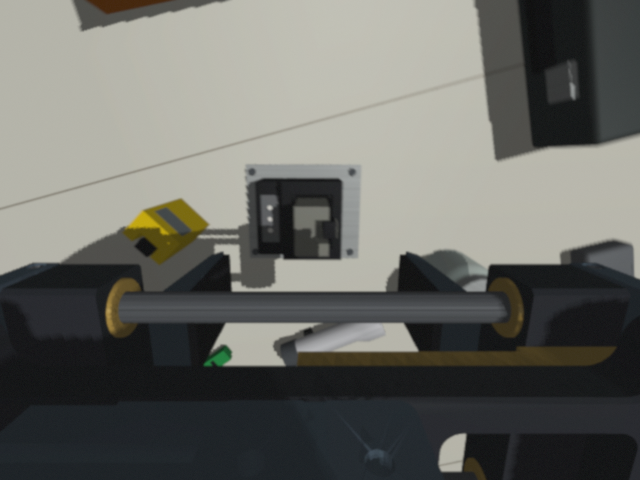

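The wrist view shows the pack between the fingers at about (313,225), tab to the right. The measured top is 44×30 mm at z = 103, which matches the given size.

Run:
```python
from plan import *
plan([555.9,153.1,89],75.5,10)
```

```text
[0.2, -0.2, 8.2] -0.0004
[0.5, -0.5, 16.3] -0.0009
[0.5, -0.5, 16.3] -0.0009
[0.5, -0.5, 16.3] -0.0009
[0.5, -0.5, 16.3] -0.0009
[0.5, -0.5, 16.3] -0.0009
[0.5, -0.5, 16.3] -0.0009
[0.5, -0.5, 16.3] -0.0009
[0.5, -0.5, 16.3] -0.0009
[0.2, -0.2, 8.2] -0.0004
```

Request:
{"method": "servo_tool", "body": {
  "steps": [
    [0,[0.5,-0.5,8],[0,0,-0.001]],
    [0,[1,-1,16],[0,0,-0.002]],
    [0,[1,-1,16],[0,0,-0.002]],
    [0,[1,-1,16],[0,0,-0.002]],
    [0,[0.6,-0.7,16],[0,0,0]],
    [0,[0,0,16],[0,0,0]],
    [0,[0,0,16],[0,0,0]],
    [0,[0,0,16],[0,0,0]],
    [0,[0,0,16],[0,0,0]],
    [0,[0,0,9],[0,0,0]]
  ]
}}

```text
time_s: 4.0
ee_pos: [551.6, 156.8, 89.4]
ee_rot: [-179.8, 0.1, 75.9]
force: [0.3, 0.6, 0.6]
gripper_width: 91.1
gripper_force: 0.0
```

Request:
{"method": "servo_tool", "body": {
  "steps": [
    [60,[0,0,0],[0,0,0]],
    [100,[0,0,0],[0,0,0]],
    [125,[0,0,0],[0,0,0]],
    [130,[0,0,0],[0,0,0]],
    [135,[0,0,0],[0,0,0]],
    [135,[0,0,0],[0,0,0]],
    [135,[0,0,0],[0,0,0]],
    [135,[0,0,0],[0,0,0]],
    [135,[0,0,0],[0,0,0]],
    [135,[0,0,0],[0,0,0]]
  ],
  "squeeze": 8
}}

```text
time_s: 5.0
ee_pos: [554.3, 156.0, 91.3]
ee_rot: [179.9, -0.0, 75.8]
force: [2.0, 0.3, 2.8]
gripper_width: 43.2
gripper_force: 1.1
```

Run:
```python
from plan import *
s=state();print(s)
plan([555.9,153.1,89],75.5,1)
```

```text
{'time_s': 5.0, 'qpos': array([ 1.45775058e+01,  2.55975091e+01,  1.01043718e+02, -5.75935903e-03,
        5.32795772e+01,  2.87756288e+01]), 'qvel': array([-0.00942961,  0.0642543 , -0.04237434, -0.02753036,  0.03911081,
        0.12642691]), 'effort': array([ 6.90969732e-01, -4.27130771e+01, -1.73754662e+01,  3.88979483e-01,
        6.54138923e-01, -5.18589179e-03]), 'ee_pos': array([554.25500734, 155.99668384,  91.26712654]), 'ee_rot': array([ 1.79928360e+02, -3.40726004e-02,  7.58053387e+01]), 'force': array([2.01054081, 0.32166691, 2.7537574 ]), 'torque': array([-0.25442542, -0.40930483, -0.01916045]), 'gripper_force': 1.1252926290035248, 'gripper_width': 43.230782296670455}
[-2.4, 2.3, 2.3] 0.0053
```

Request:
{"method": "servo_tool", "body": {
  "steps": [
    [110,[0,0,0],[0,0,0]],
    [110,[-1.2,1.1,1.1],[0,0,0.005]],
    [110,[-1.2,1.2,1.2],[0,0,0]],
    [110,[0,0,0],[0,0,0]],
    [110,[0,0,0],[0,0,0]],
    [110,[0,0,0],[0,0,0]],
    [110,[0,0,0],[0,0,0]],
    [110,[0,0,0],[0,0,0]],
    [110,[0,0,0],[0,0,0]],
    [110,[0,0,0],[0,0,0]]
  ]
}}

```text
time_s: 6.0
ee_pos: [555.3, 153.1, 88.7]
ee_rot: [180.0, -0.0, 75.5]
force: [-0.1, -0.7, -0.6]
gripper_width: 52.2
gripper_force: 0.0
```

Run:
```python
from meas import *
s=state();print(s['ee_pos'],s['ee_rot'],s['force'],s['gripper_width'])
p=grab('wrist');C=cloud(p)
for k in top(C,98,110)[:1]:
        q=C[k];print(k.sum(),np.round(np.median(q,0),1),cv2.minAreaRect(q[:,:2].astype(np.float32)))
plan([555.9,153.1,89],75.5,1)
```

```text
[555.32814989 153.09766141  88.68033594] [ 1.79998657e+02 -7.07833701e-03  7.55198164e+01] [-0.13801696 -0.6526615  -0.57418715] 52.15923581842365
2004 [556.6 169.9 102.1] ((556.5744018554688, 169.37039184570312), (13.116276741027832, 30.10645866394043), 76.46089172363281)
[0.2, 0.5, -0.3] 0.0003
```

Request:
{"method": "servo_tool", "body": {
  "steps": [
    [130,[0.2,0.5,-0.3],[0,0,0]],
    [140,[0,0,0],[0,0,0]],
    [146,[0,0,0],[0,0,0]],
    [152,[0,0,0],[0,0,0]],
    [156,[0,0,0],[0,0,0]],
    [160,[0,0,0],[0,0,0]],
    [164,[0,0,0],[0,0,0]],
    [168,[0,0,0],[0,0,0]],
    [172,[0,0,0],[0,0,0]],
    [175,[0,0,0],[0,0,0]]
  ],
  "squeeze": 18
}}

```text
time_s: 7.05
ee_pos: [555.5, 153.3, 89.2]
ee_rot: [-180.0, -0.0, 75.5]
force: [-1.8, -0.3, 5.2]
gripper_width: 30.2
gripper_force: 18.0
```

Request:
{"method": "servo_tool", "body": {
  "steps": [
    [175,[0,0,-1],[0,0,0]],
    [175,[0,0,-2],[0,0,0]],
    [175,[0,0,-3],[0,0,0]],
    [175,[0,0,-4],[0,0,0]],
    [175,[0,0,-5],[0,0,0]],
    [175,[0,0,-6],[0,0,0]],
    [175,[0,0,-6],[0,0,0]],
    [175,[0,0,-6],[0,0,0]],
    [175,[0,0,-6],[0,0,0]],
    [175,[0,0,-6],[0,0,0]]
  ],
  "squeeze": 22
}}

```text
time_s: 8.05
ee_pos: [555.9, 153.1, 134.6]
ee_rot: [180.0, -0.0, 75.5]
force: [0.8, -0.0, -1.9]
gripper_width: 30.0
gripper_force: 22.0
```

Request:
{"method": "servo_tool", "body": {
  "steps": [
    [178,[0,0,-6],[0,0,0]],
    [178,[0,0,-6],[0,0,0]],
    [178,[0,0,-7],[0,0,0]],
    [178,[0,0,-7],[0,0,0]],
    [178,[0,0,-7],[0,0,0]],
    [178,[0,0,-8],[0,0,0]],
    [178,[0,0,-8],[0,0,0]],
    [178,[0,0,-5],[0,0,0]],
    [178,[0,0,-2],[0,0,0]],
    [178,[0,0,0],[0,0,0]]
  ]
}}

```text
time_s: 9.05
ee_pos: [555.9, 153.1, 190.2]
ee_rot: [180.0, -0.0, 75.5]
force: [0.8, -0.7, -2.2]
gripper_width: 30.1
gripper_force: 22.0
```

Run:
```python
from plan import *
s=state();print(s['ee_pos'],s['ee_rot'],s['force'],s['gripper_width'],s['gripper_force'])
plan([590.7,-271.3,190],113.8,18)
```

```text
[555.93222894 153.12448863 190.23448954] [ 1.79977399e+02 -1.72388649e-02  7.55154624e+01] [ 0.8211458  -0.74673818 -2.19238935] 30.08157114272904 21.99735827744007
[-11.8, 4.1, 0.0] -0.0197
[-23.8, 7.8, 0.0] -0.0393
[-24.1, 6.8, 0.0] -0.0393
[-24.4, 5.9, 0.0] -0.0393
[-24.6, 4.9, 0.0] -0.0393
[-24.7, 3.9, 0.0] -0.0393
[-24.9, 3.0, 0.0] -0.0393
[-25.0, 2.0, 0.0] -0.0393
[-25.0, 1.0, 0.0] -0.0393
[-25.0, 0.0, 0.0] -0.0393
[-25.0, -1.0, 0.0] -0.0393
[-25.0, -2.0, 0.0] -0.0393
[-24.9, -2.9, 0.0] -0.0393
[-24.7, -3.9, 0.0] -0.0393
[-24.6, -4.9, 0.0] -0.0393
[-24.4, -5.8, 0.0] -0.0393
[-24.1, -6.8, 0.0] -0.0393
[-11.9, -3.9, 0.0] -0.0197
```

The pack is out with the tab held fully in: force is -2.2 N, which is its weight. Now moving to view the light.

Request:
{"method": "servo_tool", "body": {
  "steps": [
    [178,[-11.8,4.1,0],[0,0,-0.0197]],
    [178,[-23.8,7.8,0],[0,0,-0.0393]],
    [178,[-24.1,6.8,0],[0,0,-0.0393]],
    [178,[-24.4,5.9,0],[0,0,-0.0393]],
    [178,[-24.6,4.9,0],[0,0,-0.0393]],
    [178,[-24.7,3.9,0],[0,0,-0.0393]],
    [178,[-24.9,3,0],[0,0,-0.0393]],
    [178,[-25,2,0],[0,0,-0.0393]],
    [178,[-25,1,0],[0,0,-0.0393]],
    [178,[-25,0,0],[0,0,-0.0393]]
  ]
}}

```text
time_s: 10.05
ee_pos: [575.1, -85.0, 189.4]
ee_rot: [-179.9, -0.0, 97.0]
force: [0.9, 0.7, -1.9]
gripper_width: 29.7
gripper_force: 22.0
```

Request:
{"method": "servo_tool", "body": {
  "steps": [
    [178,[-25,-1,0],[0,0,-0.0393]],
    [178,[-25,-2,0],[0,0,-0.0393]],
    [178,[-24.9,-2.9,0],[0,0,-0.0393]],
    [178,[-24.7,-3.9,0],[0,0,-0.0393]],
    [178,[-24.6,-4.9,0],[0,0,-0.0393]],
    [178,[-24.4,-5.8,0],[0,0,-0.0393]],
    [178,[-24.1,-6.8,0],[0,0,-0.0393]],
    [178,[-11.9,-3.9,0],[0,0,-0.0197]],
    [178,[0,0,0],[0,0,0]],
    [178,[0,0,0],[0,0,0]]
  ]
}}

```text
time_s: 11.05
ee_pos: [590.3, -270.9, 189.3]
ee_rot: [-180.0, -0.1, 113.7]
force: [0.6, 0.1, -2.6]
gripper_width: 29.9
gripper_force: 22.0
```

Run:
```python
from meas import *
s=state();print(s['ee_pos'],s['ee_rot'],s['force'],s['gripper_width'],s['gripper_force'])
p=grab('wrist');save(p,'w2.png');C=cloud(p)
np.savez('w2.npz',C=C,col=p['color'])
for k in top(C,54,62)[:3]:
        q=C[k];print(k.sum(),np.round(np.median(q,0),1),cv2.minAreaRect(q[:,:2].astype(np.float32)))
```

```text
[ 590.34455555 -270.87393037  189.28934294] [-1.79970723e+02 -9.44641992e-02  1.13748358e+02] [ 0.59587965  0.0806089  -2.55282353] 29.934044205144424 21.99734341353178
3827 [ 563.9 -204.6   56.5] ((564.4644165039062, -206.85107421875), (60.27175521850586, 71.9619369506836), 24.11727523803711)
59 [ 434.1 -369.9   54.3] ((434.41668701171875, -371.802001953125), (17.555034637451172, 9.062195777893066), 86.36054992675781)
51 [ 429.2 -448.8   54.4] ((429.4957580566406, -448.4504089355469), (8.151949882507324, 18.750364303588867), 7.018716335296631)
```

View pics/w2.png

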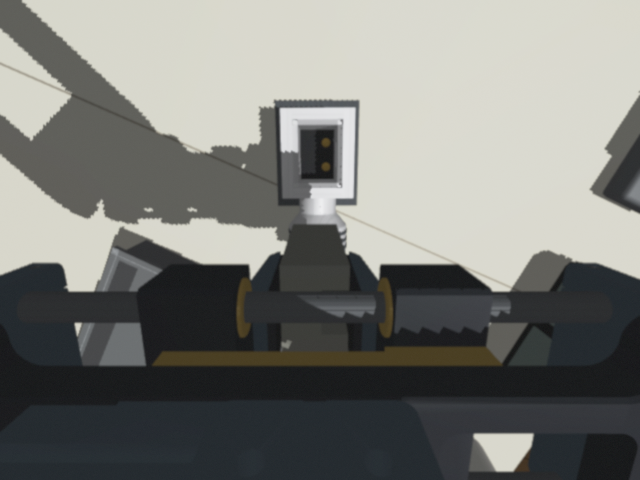

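The light's block shows at about (317,152), measured 60.3×72 mm, centre (564.5, -206.9), yaw axis 24.1°. I'll go above it.

Run:
```python
from plan import *
c=np.load('w2.npz');C=c['C'];col=c['col'].astype(int)
# well opening check: points deep inside the block outline
a=np.radians(24.1);u=np.array([np.cos(a),np.sin(a)]);v=np.array([-u[1],u[0]])
d=C[...,:2]-[564.5,-206.9];x=d@u;y=d@v
k=(abs(x)<30)&(abs(y)<36)
for lo,hi in((50,54),(20,50),(5,30)):
    m=k&(C[...,2]>lo)&(C[...,2]<hi);print(m.sum(),np.percentile(x[m],[1,99]) if m.any() else '',np.percentile(y[m],[1,99])if m.any() else '')
plan([565.0,-206.7,146],114.1,9)
```

```text
475 [-19.86108695  20.04985586] [-27.49904069  27.25380929]
436 [-16.52469634  17.46497114] [-23.76634659  23.46500001]
1999 [-16.45353894  17.32046445] [-23.67800142  23.38578612]
[4.3, 0.2, 2.7] -0.0003
[8.6, 0.3, 5.4] -0.0007
[8.6, 0.3, 5.4] -0.0007
[8.6, 0.3, 5.4] -0.0007
[8.6, 0.3, 5.4] -0.0007
[8.6, 0.3, 5.4] -0.0007
[8.6, 0.3, 5.4] -0.0007
[8.6, 0.3, 5.4] -0.0007
[4.3, 0.2, 2.7] -0.0003
```

Request:
{"method": "servo_tool", "body": {
  "steps": [
    [178,[4.3,0.2,1],[0,0,-0.0003]],
    [178,[8.6,0.3,3],[0,0,-0.0007]],
    [178,[8.6,0.3,4],[0,0,-0.0007]],
    [178,[8.6,0.3,5.6],[0,0,-0.0007]],
    [178,[8.6,0.3,6.5],[0,0,-0.0007]],
    [178,[8.6,0.3,6.5],[0,0,-0.0007]],
    [178,[8.6,0.3,6.5],[0,0,-0.0007]],
    [178,[8.6,0.3,6.5],[0,0,-0.0007]],
    [178,[4.3,0.2,3.7],[0,0,-0.0003]],
    [178,[0,0,0],[0,0,0]]
  ]
}}

```text
time_s: 12.1
ee_pos: [564.5, -206.7, 145.9]
ee_rot: [-179.9, -0.1, 114.2]
force: [-0.7, 0.2, -2.3]
gripper_width: 29.7
gripper_force: 22.0
```

Request:
{"method": "servo_tool", "body": {
  "steps": [
    [178,[0,0,0],[0,0,0]],
    [178,[0,0,0],[0,0,0]],
    [178,[0,0,0],[0,0,0]],
    [178,[0,0,0],[0,0,0]],
    [178,[0,0,0],[0,0,0]],
    [178,[0,0,1],[0,0,0]],
    [178,[0,0,1],[0,0,0]],
    [178,[0,0,1],[0,0,0]],
    [178,[0,0,1],[0,0,0]],
    [178,[0,0,1],[0,0,0]]
  ]
}}

```text
time_s: 13.1
ee_pos: [565.0, -207.4, 141.5]
ee_rot: [-180.0, -0.0, 114.1]
force: [-0.4, -0.1, -1.3]
gripper_width: 30.1
gripper_force: 22.0
```

Run:
```python
from plan import *
s=state();print(s['ee_pos'],s['ee_rot'],s['force'],s['gripper_width'],s['gripper_force'])
p=grab('scene');C=cloud(p);im=p['color'][...,::-1]
cv2.imwrite('pics/z2.png',cv2.resize(im[225:305,190:290],(800,600),interpolation=cv2.INTER_CUBIC))
plan([565.0,-206.7,140],114.1,1)
```

```text
[ 565.03288488 -207.41164239  141.47714537] [-1.79999901e+02 -7.28309192e-03  1.14117045e+02] [-0.4151722  -0.12990821 -1.34286307] 30.063942470824657 21.997305415570736
[0.6, 0.3, 1.3] 0.0003
```

View pics/z2.png

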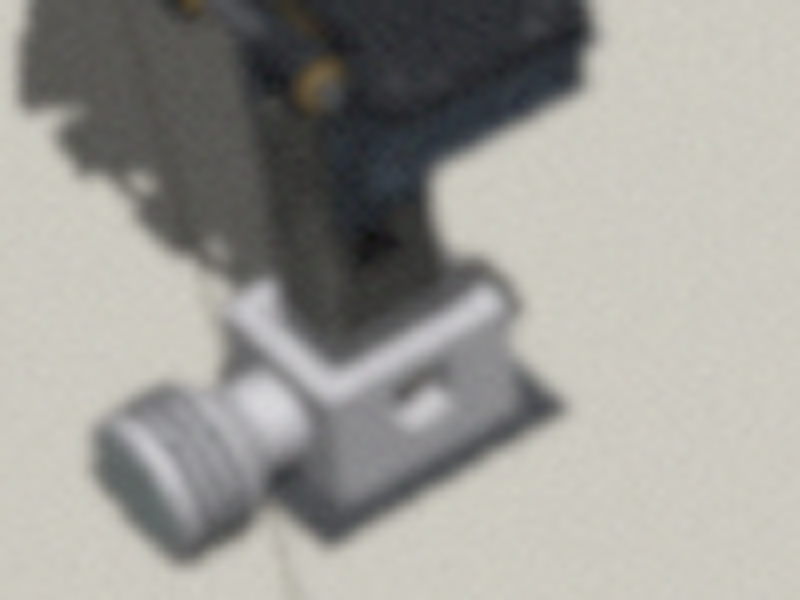

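The window at about (425,405) and the pack's tooth at (375,245) are on the same side, and the pack is centred over the mouth. Descending.

Request:
{"method": "servo_tool", "body": {
  "steps": [
    [178,[0.4,0.2,1],[0,0,0]],
    [178,[0,0,2],[0,0,0]],
    [178,[0,0,2],[0,0,0]],
    [178,[0,0,2],[0,0,0]],
    [178,[0,0,2],[0,0,0]],
    [178,[0,0,2],[0,0,0]],
    [178,[0,0,2],[0,0,0]],
    [178,[0,0,2],[0,0,0]],
    [178,[0,0,2],[0,0,0]],
    [178,[0,0,1],[0,0,0]]
  ]
}}

```text
time_s: 14.15
ee_pos: [565.0, -207.0, 123.3]
ee_rot: [-180.0, -0.0, 114.1]
force: [0.1, -0.2, -1.9]
gripper_width: 29.7
gripper_force: 22.0
```

Request:
{"method": "servo_tool", "body": {
  "steps": [
    [178,[0,0,2],[0,0,0]],
    [178,[0,0,2],[0,0,0]],
    [178,[0,0,2],[0,0,0]],
    [178,[0,0,2],[0,0,0]],
    [178,[0,0,2],[0,0,0]],
    [178,[0,0,2],[0,0,0]],
    [178,[0,0,2],[0,0,0]],
    [178,[0,0,2],[0,0,0]],
    [178,[0,0,1],[0,0,0]],
    [178,[0,0,0],[0,0,0]]
  ]
}}

```text
time_s: 15.15
ee_pos: [565.0, -206.9, 106.4]
ee_rot: [-180.0, -0.0, 114.1]
force: [0.1, 0.3, -2.2]
gripper_width: 30.0
gripper_force: 22.0
```

Request:
{"method": "servo_tool", "body": {
  "steps": [
    [178,[0,0,1],[0,0,0]],
    [178,[0,0,1],[0,0,0]],
    [178,[0,0,1],[0,0,0]],
    [178,[0,0,1],[0,0,0]],
    [178,[0,0,1],[0,0,0]],
    [178,[0,0,1],[0,0,0]],
    [178,[0,0,1],[0,0,0]],
    [178,[0,0,0],[0,0,0]],
    [178,[0,0,0],[0,0,0]],
    [178,[0,0,0],[0,0,0]]
  ]
}}

```text
time_s: 16.15
ee_pos: [565.1, -207.0, 99.7]
ee_rot: [180.0, 0.0, 114.1]
force: [-0.6, 0.0, -2.1]
gripper_width: 30.0
gripper_force: 22.0
```

Request:
{"method": "servo_tool", "body": {
  "steps": [
    [178,[0,0,0.5],[0,0,0]],
    [178,[0,0,0.5],[0,0,0]],
    [178,[0,0,0.5],[0,0,0]],
    [178,[0,0,0.5],[0,0,0]],
    [178,[0,0,0.5],[0,0,0]],
    [178,[0,0,0.5],[0,0,0]],
    [178,[0,0,0],[0,0,0]],
    [178,[0,0,0],[0,0,0]],
    [178,[0,0,0],[0,0,0]],
    [178,[0,0,0],[0,0,0]]
  ]
}}

```text
time_s: 17.15
ee_pos: [565.1, -207.0, 96.7]
ee_rot: [180.0, 0.0, 114.1]
force: [-0.3, -0.2, -2.7]
gripper_width: 29.9
gripper_force: 22.0
```

Request:
{"method": "servo_tool", "body": {
  "steps": [
    [178,[0,0,0.5],[0,0,0]],
    [178,[0,0,0.5],[0,0,0]],
    [178,[0,0,0.5],[0,0,0]],
    [178,[0,0,0.5],[0,0,0]],
    [178,[0,0,0.5],[0,0,0]],
    [178,[0,0,0.5],[0,0,0]],
    [178,[0,0,0],[0,0,0]],
    [178,[0,0,0],[0,0,0]],
    [178,[0,0,0],[0,0,0]],
    [178,[0,0,0],[0,0,0]]
  ]
}}

```text
time_s: 18.15
ee_pos: [565.1, -207.0, 93.7]
ee_rot: [180.0, 0.0, 114.1]
force: [-0.9, 0.4, 2.6]
gripper_width: 30.0
gripper_force: 22.0
```

Pins are felt: net +2.6 N, about 1 mm past touch. That puts the floor near TCP z ≈ 88.

Request:
{"method": "servo_tool", "body": {
  "steps": [
    [178,[0,0,0.5],[0,0,0]],
    [178,[0,0,0.5],[0,0,0]],
    [178,[0,0,0.5],[0,0,0]],
    [178,[0,0,0.5],[0,0,0]],
    [178,[0,0,0.5],[0,0,0]],
    [178,[0,0,0.5],[0,0,0]],
    [178,[0,0,0.5],[0,0,0]],
    [178,[0,0,0],[0,0,0]],
    [178,[0,0,0],[0,0,0]],
    [178,[0,0,0],[0,0,0]]
  ]
}}

```text
time_s: 19.15
ee_pos: [565.1, -207.0, 90.2]
ee_rot: [180.0, 0.0, 114.1]
force: [-1.2, 0.6, 4.4]
gripper_width: 30.2
gripper_force: 22.0
```

Request:
{"method": "servo_tool", "body": {
  "steps": [
    [178,[0,0,0.3],[0,0,0]],
    [178,[0,0,0.3],[0,0,0]],
    [178,[0,0,0.3],[0,0,0]],
    [178,[0,0,0.2],[0,0,0]],
    [178,[0,0,0],[0,0,0]],
    [178,[0,0,0],[0,0,0]],
    [178,[0,0,0],[0,0,0]],
    [178,[0,0,0],[0,0,0]],
    [178,[0,0,0],[0,0,0]],
    [178,[0,0,0],[0,0,0]]
  ]
}}

```text
time_s: 20.15
ee_pos: [565.1, -207.0, 89.1]
ee_rot: [180.0, 0.0, 114.1]
force: [-1.7, 0.6, 5.8]
gripper_width: 30.5
gripper_force: 22.0
```

Request:
{"method": "servo_tool", "body": {
  "steps": [
    [178,[0,0,0.2],[0,0,0]],
    [178,[0,0,0.2],[0,0,0]],
    [178,[0,0,0.2],[0,0,0]],
    [178,[0,0,0],[0,0,0]],
    [178,[0,0,0],[0,0,0]],
    [178,[0,0,0],[0,0,0]],
    [178,[0,0,0],[0,0,0]],
    [178,[0,0,0],[0,0,0]],
    [178,[0,0,0],[0,0,0]],
    [178,[0,0,0],[0,0,0]]
  ]
}}

```text
time_s: 21.15
ee_pos: [565.1, -207.0, 88.6]
ee_rot: [180.0, 0.0, 114.1]
force: [-1.4, 0.7, 5.7]
gripper_width: 29.6
gripper_force: 22.0
```

Request:
{"method": "servo_tool", "body": {
  "steps": [
    [178,[0,0,0.2],[0,0,0]],
    [178,[0,0,0.2],[0,0,0]],
    [178,[0,0,0.2],[0,0,0]],
    [178,[0,0,0],[0,0,0]],
    [178,[0,0,0],[0,0,0]],
    [178,[0,0,0],[0,0,0]],
    [178,[0,0,0],[0,0,0]],
    [178,[0,0,0],[0,0,0]],
    [178,[0,0,0],[0,0,0]],
    [178,[0,0,0],[0,0,0]]
  ]
}}

```text
time_s: 22.15
ee_pos: [565.1, -207.0, 88.1]
ee_rot: [180.0, 0.0, 114.1]
force: [-2.2, 1.0, 6.7]
gripper_width: 29.8
gripper_force: 22.0
```

Request:
{"method": "servo_tool", "body": {
  "steps": [
    [178,[0,0,0.2],[0,0,0]],
    [178,[0,0,0.2],[0,0,0]],
    [178,[0,0,0.1],[0,0,0]],
    [178,[0,0,0],[0,0,0]],
    [178,[0,0,0],[0,0,0]],
    [178,[0,0,0],[0,0,0]],
    [178,[0,0,0],[0,0,0]],
    [178,[0,0,0],[0,0,0]],
    [178,[0,0,0],[0,0,0]],
    [178,[0,0,0],[0,0,0]]
  ]
}}

```text
time_s: 23.15
ee_pos: [565.1, -207.0, 88.1]
ee_rot: [180.0, 0.0, 114.1]
force: [-2.5, 0.7, 8.4]
gripper_width: 30.0
gripper_force: 22.0
```

Request:
{"method": "servo_tool", "body": {
  "steps": [
    [178,[0,0,0.2],[0,0,0]],
    [178,[0,0,0.2],[0,0,0]],
    [178,[0,0,0.1],[0,0,0]],
    [178,[0,0,0],[0,0,0]],
    [178,[0,0,0],[0,0,0]],
    [178,[0,0,0],[0,0,0]],
    [178,[0,0,0],[0,0,0]],
    [178,[0,0,0],[0,0,0]],
    [178,[0,0,0],[0,0,0]],
    [178,[0,0,0],[0,0,0]]
  ]
}}

```text
time_s: 24.15
ee_pos: [565.2, -207.0, 88.1]
ee_rot: [180.0, 0.0, 114.1]
force: [-3.1, 0.3, 11.1]
gripper_width: 29.8
gripper_force: 22.0
```

The floor is at TCP z = 88.1: force climbs to 11 N with no further travel. Releasing the tab while the pack is still home.

Request:
{"method": "servo_tool", "body": {
  "steps": [
    [155,[0,0,0],[0,0,0]],
    [145,[0,0,0],[0,0,0]],
    [130,[0,0,0],[0,0,0]],
    [110,[0,0,0],[0,0,0]],
    [80,[0,0,0],[0,0,0]],
    [40,[0,0,0],[0,0,0]],
    [20,[0,0,0],[0,0,0]],
    [20,[0,0,0],[0,0,0]],
    [20,[0,0,0],[0,0,0]],
    [20,[0,0,0],[0,0,0]]
  ]
}}

```text
time_s: 25.15
ee_pos: [565.1, -207.0, 86.9]
ee_rot: [180.0, 0.0, 114.1]
force: [-0.2, -0.8, 0.2]
gripper_width: 83.9
gripper_force: 0.0
```

Request:
{"method": "servo_tool", "body": {
  "steps": [
    [20,[0,0,-3],[0,0,0]],
    [20,[0,0,-8],[0,0,0]],
    [20,[0,0,-15],[0,0,0]],
    [20,[0,0,-20],[0,0,0]],
    [20,[0,0,-20],[0,0,0]],
    [20,[0,0,-20],[0,0,0]],
    [20,[0,0,-20],[0,0,0]],
    [20,[0,0,-14],[0,0,0]],
    [20,[-15,0,0],[0,0,0]],
    [20,[-15,0,0],[0,0,0]]
  ]
}}

```text
time_s: 26.15
ee_pos: [577.8, -235.3, 207.3]
ee_rot: [180.0, 0.1, 114.1]
force: [0.1, -0.1, 0.3]
gripper_width: 84.0
gripper_force: 0.0
```

Run:
```python
from meas import *
s=state();print(s['time_s'],s['ee_pos'],s['force'],s['gripper_width'])
p=grab('wrist');C=cloud(p)
for k in top(C,93,118)[:1]:
    q=C[k];print(k.sum(),np.round(np.median(q,0),1),cv2.minAreaRect(q[:,:2].astype(np.float32)))
for k in top(C,54,61)[:1]:
    q=C[k];print(k.sum(),np.round(np.median(q,0),1))
t=grab('scene');a=t['color'][225:305,190:290,::-1]
w=p['color'][...,::-1]
cv2.imwrite('pics/z3.png',np.hstack([cv2.resize(a,(400,320),interpolation=cv2.INTER_CUBIC),cv2.resize(w[80:280,200:450],(400,320))]))
```

```text
26.15 [ 577.83465114 -235.34718598  207.25937651] [ 0.08019455 -0.10830277  0.33350788] 83.99432828302218
1883 [ 561.  -209.6  103.5] ((563.5538940429688, -207.95263671875), (29.78706169128418, 43.99431228637695), 24.19571304321289)
2481 [ 556.5 -197.1   56.6]
```

View pics/z3.png

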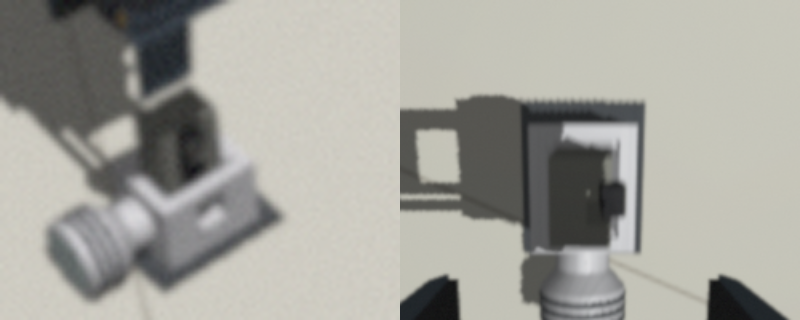

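The left view shows the pack low in the well. In the right view the tab pad at about (613,198) has sprung out. The top sits 47 mm above the rim, which fits the latched height; unlatched, the pins would hold it about 5 mm higher. The gripper is clear.

```bash
python3 -c "
from h import *
print(ticket.job_done())"
```

```text
the job is handed in; nothing more can be done
None
```

The pack is out of the charger and fully home in the dive light, the right way round: its tab has sprung out, its height fits the latched position, and I handed the job in at about 26 s with the gripper clear.

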